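Slide the dish carriage to its red stop

TASK

Bring the petri dish on the rail to its viewing position: with the fingertips press down the blue brake pad in the middle of the carriage, and keep it pressed while you slide the carriage along the rail until it rests against the red stop pin. Then let the pad come up so that the brake holds the carriage there. Do not force the carriage along with the brake on, do not pick anything up, and leave the things standing around where they are.

Things in the scene. Friction and masses are not known exactly. Their poses are not given: they have to be found in the camera images.
- rail: Fixed grey base plate 100 x 400 x 10 mm with an aluminium T rail along its middle (36 mm wide, top 26 mm above the bench). Origin: centre of the underside, on the bench. Its y axis runs along the rail, its x axis across it (away from the robot at yaw 0, the side on which the dish sits). Its place and yaw vary.
- carriage (a joint): Position of the carriage along the rail's +y from the rail's middle, m (-0.13 to 0.13). The carriage is a white block 84 mm (across) x 90 mm (along the rail), top 43 mm above the bench; it cannot leave the rail. With the brake on it is held by about 10 N of friction; with the brake off it slides with about 1 N.
- dish_top (a point): Centre of the top of the covered petri dish (66 mm diameter), fixed on a bracket of the carriage 87 mm from the rail's middle line on the rail's +x side, 51 mm above the bench.
- brake_pad (a joint): How far the blue brake pad is pressed down, m: about 0 = up, brake on; 0.006 = fully down. It is sprung: it starts to sink and frees the brake at about 6 N and is fully down at about 9 N. From 0.003 on it counts as pressed. It comes up by itself when let go.
- pad_top (a point): Centre of the upper face of the blue pad, which is also the middle of the carriage; 52.5 mm above the bench with the pad up. The pad is 44 mm across and 72 mm along the rail; a lip 6 mm high and 6 mm thick crosses it at either end, which leaves a saddle 60 mm long between the lips for the fingertips, which can push against the lips.
- red_pin: Red upright stop pin, 18 mm diameter, 34 mm high, fixed on the rail's middle line, top 60 mm above the bench. Origin: centre of its underside, on the rail's top. It can be on either side of the carriage and its distance varies. The carriage's end face touches it when the pad's centre is 54 mm from the pin's axis.
- black_pin: Black pin of the same shape at the other side of the carriage; not the target.
- small_beaker: Bystander: small glass beaker, 48 mm diameter, 59 mm high, loose, on the robot's side of the rail. Origin: centre of its underside.
- dropper: Bystander: amber dropper bottle with a red bulb, 38 mm diameter, 107 mm high, loose, on the robot's side of the rail. Origin: centre of its underside.
- timer: Bystander: white digital timer, 60 x 62 x 20 mm, loose, to the right. Origin: centre of its underside.
- tape: Bystander: roll of blue tape, 55 mm diameter, 19 mm high, loose, to the right. Origin: centre of its underside.

How it is judged:
On the way, in this order (a step that is already met when the one before it is completed fails the run):
1. the blue pad is pressed at least 3 mm down while the carriage is still within 20 mm of its start (value of joint brake_pad above 0.003 m and distance of pad_top from where it was at the start of the episode below 0.02 m), for 0.1 s.
2. with the pad still pressed, the carriage has reached the red pin (gap under 3 mm) (horizontal distance between pad_top and red_pin below 0.057 m and value of joint brake_pad above 0.003 m), for 0.1 s.
At the end, for the whole second after the job is handed in: The carriage stands still against the red pin (pad centre under 57 mm from the pin's axis, that is a gap under 3 mm) and the pad is up again (less than 1.5 mm down), so the brake holds (horizontal distance between pad_top and red_pin below 0.057 m and value of joint brake_pad below 0.0015 m and velocity of joint carriage between -0.005 and 0.005 m/s); the robot touches nothing.
It fails at once if the carriage is driven faster than 0.03 m/s with the brake on (pad less than 1.5 mm down) ((velocity of joint carriage above 0.03 m/s or velocity of joint carriage below -0.03 m/s) and value of joint brake_pad below 0.0015 m).
It fails at once if the small glass beaker is picked up or shifted more than 10 mm (distance of small_beaker from where it was at the start of the episode above 0.01 m).
It fails at once if the amber dropper bottle is picked up or shifted more than 10 mm (distance of dropper from where it was at the start of the episode above 0.01 m).
It fails at once if the timer is picked up or shifted more than 10 mm (distance of timer from where it was at the start of the episode above 0.01 m).
It fails at once if the tape roll is picked up or shifted more than 10 mm (distance of tape from where it was at the start of the episode above 0.01 m).
It also fails if it takes over 35 s, if anything falls off the work surface, if the arm or the gripper's body presses on something with over 40 N, if the wrist force passes 120 N, or if a joint passes its speed limit or range.

ROBOT

A 6-joint arm with a two-finger parallel gripper is mounted at the origin on the work surface; the furniture and walls round the work are solid. World frame = base frame: x ahead of the robot, y to its left, z up, the work surface at z = 0. Lengths are in m, angles in rad, forces in N, time in s.
With the tool pointing down it reaches from about 0.4 to 0.825 m from the base axis. Payload 7 kg.
Tool frame: the origin (TCP) lies on the centre line of the jaws, within the pads' length; the fingertips stand arm.tip_reach ahead of it and the grasp point (between the pads) lies 5 mm behind it (arm.tip_reach is the distance from the TCP to the fingertips, in m); z points along the fingers, y is the line along which they close (so a half turn about z gives the same grasp; the last joint's range is limited). The gripper opens to 88 mm and grips with 3 to 60 N. Pads are 19 mm wide; open, the fingers measure 130 mm over their backs; the gripper's body (78 mm by 193 mm) begins 47 mm behind the grasp point.
Start: joints at [-0.931, 0.359, 0.012, 0, -1.224, -0.288], TCP at [0.233, -0.634, 0.241] pointing down, gripper open.
Joint ranges: [-3.07, 3.07], [-1.43, 2.12], [-1.02, 1.25], [-3.03, 1.67], [-3.05, -0], [-3.03, 3.03]. Speed limits (rad/s): [2.39, 2.39, 3.01, 3.14, 3.14, 3.14].

INTERFACE

Orientations are given as [roll, pitch, yaw] about the fixed x, y, z axes, in that order (R = Rz(yaw) Ry(pitch) Rx(roll)).
In Python, from station import status, optics, order, arm gives the robot as it stands. The module is installed in compiled form; this text tells all that it offers.
- The arm moves only by the shell command python3 -m jog 'ROWS' [FORCE]. ROWS is JSON, a list of rows, each a list of 3 entries, a list of its own where there are three numbers: the gripper command: -1 is shut, 1 is fully open, values between are in proportion, then the shift along the tool's x, y, z in mm, then the turn about the tool's z in rad. A call has 1 to 20 rows; each row is the pose to reach, as a shift and turn from the pose commanded when the call began, along the tool's axes at that moment; what a row does not reach only later rows make up. A row lasts 1/8 s, in which the tool goes at most 62.5 mm and 10.7 degrees, less where a joint would pass 70% of its speed; a pose out of reach is approached as far as the arm can. A call with a gripper value outside its range is refused whole. The fingers move at their own pace and stop on an object; FORCE is the grip in N (left out, the last holds). Time passes only in rows, so rows that repeat a pose let the fingers close. It gives the time, the measured TCP pose, the force, the opening and the grip force at its end, in the units of the state.
- status.get_state(): the state, without advancing time (a new reading comes with each control period).
- optics.grab_frame(name): name is "scene" or "top" or "wrist"; returns a dict with "color" (384x512x3 uint8, red, green, blue), "mtx" (3x3 intrinsics, pixels), "cam_to_world" (4x4, takes a point from camera to world coordinates). Camera axes: x right, y down, z forward; pixel columns grow to the right and rows downward; lengths in m; the calibration is good to about 2 mm. A picture is of the moment at which its call begins. There is no depth.
- order.job_done(): hands the job in; it is judged then, once.
The state is a dict: "t": time; "q": joint angles; "qd": joint speeds; "joint_efforts": joint torques, N m; "eef_pos": TCP position; "ee_rot": TCP orientation; "force": force on the tool from outside, world axes, zero at the start; "moment": the same for the moment, N m; "width": finger opening in m; "gripper_force": force on a finger pad.
Only numpy, scipy, OpenCV 4.12 (cv2) and the standard library are available. Lean on these libraries where they do the work, as an engineer would, in place of code of your own. Each camera call takes 0.05 s, during which the arm holds its last target. There are 200 camera calls.

## Working session

There is one attempt and no reset: what is moved stays moved. The work goes in short steps, Python scripts to look and compute and a shell command to move; the robot and the scene stay as the last step left them, time stands still between calls to the robot, and variables do not carry over. Pictures are saved under pics/ and viewed, at most 10 in all, crops included, and the job is handed in when it is done.

```bash
mkdir -p pics
cat > h.py <<'E'
import numpy as np, cv2
from station import status, optics, order, arm
def ray(f,u,v,z):
    K,T=np.array(f["mtx"]),np.array(f["cam_to_world"])
    d=T[:3,:3]@np.linalg.solve(K,[u,v,1]); o=T[:3,3]
    return o+d*(z-o[2])/d[2]
def save(f,n): cv2.imwrite(n,cv2.cvtColor(f["color"],cv2.COLOR_RGB2BGR))
E
python3 - <<'E'
from h import *
for n in("top","scene"):
    f=optics.grab_frame(n); save(f,f"pics/{n}1.png"); print(n,np.round(f["cam_to_world"],3).tolist())
    np.save(n+".npy",f,allow_pickle=True)
s=status.get_state(); print(s["eef_pos"],s["ee_rot"],s["width"],s["force"],s["t"],arm.tip_reach)
E
```

```text
top [[0.021, -0.994, 0.103, 0.438], [-1.0, -0.019, 0.017, -0.117], [-0.015, -0.104, -0.995, 1.16], [0.0, 0.0, 0.0, 1.0]]
scene [[-0.893, -0.328, 0.309, 0.222], [-0.451, 0.632, -0.63, 0.549], [0.012, -0.702, -0.712, 0.813], [0.0, 0.0, 0.0, 1.0]]
[ 0.23241535 -0.63328287  0.23970302] [ 3.14008258e+00 -1.57700289e-04 -2.78987808e+00] 0.08767664921225404 [-0.60208009 -0.42694555 -0.29847164] 0.1 0.014
```

View pics/top1.png

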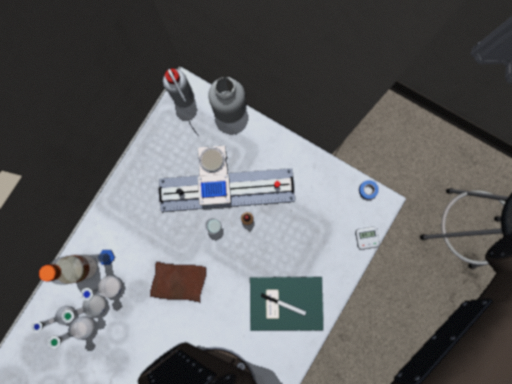

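View pics/scene1.png

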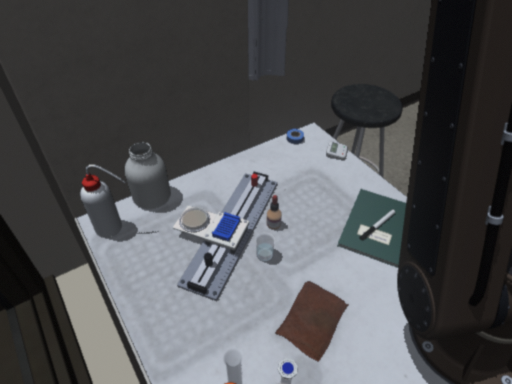

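The top view shows the pad at about (214,189), the red pin at (277,184) and the black pin at (181,191). The beaker is at (214,228) and the dropper at (248,217), both on the near side. The carriage has to slide image-right, which is -y.

Run:
```python
from h import *
R={}
for n in("top","scene"):
    f=np.load(n+".npy",allow_pickle=True).item(); h=cv2.cvtColor(f["color"],cv2.COLOR_RGB2HSV)
    roi={"top":(140,150,310,215),"scene":(170,160,290,300)}[n]
    m0=np.zeros(h.shape[:2],np.uint8); m0[roi[1]:roi[3],roi[0]:roi[2]]=255
    def big(m,k=1):
        c,_=cv2.findContours(m&m0,cv2.RETR_EXTERNAL,cv2.CHAIN_APPROX_NONE)
        return sorted(c,key=cv2.contourArea)[::-1][:k]
    b=big(cv2.inRange(h,(105,150,60),(130,255,255)))[0]
    r=big(cv2.inRange(h,(0,130,90),(8,255,255))|cv2.inRange(h,(172,130,90),(180,255,255)),2)
    for nm,c,z in[("pad",b,.0525)]+[("red",x,.050) for x in r]:
        M=cv2.moments(c); u,v=M["m10"]/M["m00"],M["m01"]/M["m00"]
        print(n,nm,cv2.contourArea(c),round(u,1),round(v,1),ray(f,u,v,z).round(4))
    P=np.array([ray(f,*p,.0525)[:2] for p in b[:,0]],np.float32); print("padrect",cv2.minAreaRect(P*1000))
f=np.load("top.npy",allow_pickle=True).item()
for nm,u,v,z in[("black",181,190,.06),("beaker",214,228,.03),("dropper",248,217,.06),("red",277,184,.055),("railL",161,193,.01),("railR",293,186,.01)]: print(nm,ray(f,u,v,z).round(3))
```

```text
top pad 284.5 213.2 189.0 [0.5728 0.0134 0.0525]
top red 19.0 276.6 184.3 [ 0.5901 -0.1674  0.05  ]
padrect ((572.953369140625, 13.07754898071289), (38.975128173828125, 66.39566802978516), 5.179255485534668)
scene pad 367.5 226.3 226.1 [0.5714 0.0139 0.0525]
scene red 16.0 254.0 175.9 [ 0.5946 -0.1761  0.05  ]
padrect ((571.851318359375, 12.323616027832031), (42.34028625488281, 74.98049926757812), 5.131801128387451)
black [0.567 0.104 0.06 ]
beaker [0.462 0.01  0.03 ]
dropper [ 0.495 -0.088  0.06 ]
red [ 0.59  -0.168  0.055]
railL [0.563 0.173 0.01 ]
railR [ 0.591 -0.218  0.01 ]
```

```bash
python3 -m jog '[[-1,[-40,36,0],0.02],[-1,[-90,81,0],0.06],[-1,[-140,126,0],0.12],[-1,[-180,163,0],0.18],[-1,[-220,199,0],0.24],[-1,[-260,235,10],0.26],[-1,[-300,271,20],0.26],[-1,[-340,307,30],0.26],[-1,[-380,344,40],0.26],[-1,[-420,380,50],0.26],[-1,[-460,416,60],0.26],[-1,[-500,452,70],0.26],[-1,[-525,475,80],0.26],[-1,[-542,490,80],0.26],[-1,[-542,490,80],0.26],[-1,[-542,490,80],0.26]]' 20
python3 - <<'E'
from h import *
f=optics.grab_frame("wrist"); save(f,"pics/w1.png"); np.save("w.npy",f,allow_pickle=True)
s=status.get_state(); print(s["eef_pos"],s["ee_rot"],s["width"],s["force"],s["t"])
E
```

```text
t: 2.1
eef_pos: [0.5722, 0.0125, 0.1608]
ee_rot: [-3.142, -0.0, -3.05]
force: [0.6, -0.1, -0.3]
width: 0.0005
gripper_force: 0.0
[0.57220481 0.01230033 0.16094011] [ 3.14151682e+00  1.83885916e-04 -3.05062640e+00] 0.0006931681502998497 [ 0.09220933 -0.3330993  -0.55972999] 2.15
```

View pics/w1.png

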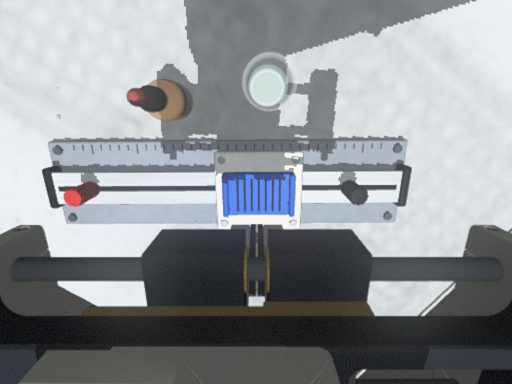

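The wrist view shows the pad at about (259,194), the red pin's top at (72,198) and the black pin at (355,190). The fingers are in the lower middle at about (258,270), and the rail is level in the picture, so the yaw is right.

Run:
```python
from h import *
f=np.load("w.npy",allow_pickle=True).item(); h=cv2.cvtColor(f["color"],cv2.COLOR_RGB2HSV)
def cs(m,z):
    m[230:]=0; c=max(cv2.findContours(m,cv2.RETR_EXTERNAL,cv2.CHAIN_APPROX_NONE)[0],key=cv2.contourArea)
    P=np.array([ray(f,*p,z)[:2]*1000 for p in c[:,0]],np.float32); print(cv2.minAreaRect(P),c[:,0].min(0),c[:,0].max(0))
cs(cv2.inRange(h,(105,130,40),(130,255,255)),.0525)
m=cv2.inRange(h,(0,150,90),(8,255,255))|cv2.inRange(h,(172,150,90),(180,255,255)); m[:160]=0
cs(m,.06)
print("red top",ray(f,73,198,.06),"red foot",ray(f,92,188,.026)); print(np.round(f["cam_to_world"],3).tolist())
```

```text
((571.2553100585938, 15.050111770629883), (44.89094924926758, 71.68087768554688), 6.188255310058594) [223 173] [294 216]
((588.5053100585938, -166.0673065185547), (15.341023445129395, 15.353079795837402), 84.23143005371094) [ 64 190] [ 80 205]
red top [ 0.58887031 -0.16514808  0.06      ] red foot [ 0.58862659 -0.16676629  0.026     ]
[[-0.091, 0.953, 0.29, 0.492], [0.996, 0.088, 0.026, 0.006], [-0.001, 0.292, -0.957, 0.305], [0.0, 0.0, 0.0, 1.0]]
```

```bash
python3 -m jog '[[-1,[0,2,30],0],[-1,[0,2,60],0],[-1,[0,2,80],0],[-1,[0,2,88],0],[-1,[0,2,90],0],[-1,[0,2,92],0],[-1,[0,2,94],0],[-1,[0,2,95],0],[-1,[0,2,96],0],[-1,[0,2,97],0],[-1,[0,2,97],0]]'
```

```text
t: 3.52
eef_pos: [0.5728, 0.0152, 0.0646]
ee_rot: [-3.142, 0.001, -3.049]
force: [-1.6, 0.5, 6.7]
width: 0.0004
gripper_force: 3.6
```

```bash
python3 -m jog '[[-1,[0,0,1],0],[-1,[0,0,2],0],[-1,[0,0,3],0],[-1,[0,0,4],0],[-1,[0,0,4.5],0],[-1,[0,0,4.5],0]]'
```

```text
t: 4.28
eef_pos: [0.5729, 0.0152, 0.0607]
ee_rot: [-3.141, 0.002, -3.049]
force: [-4.1, 0.2, 12.3]
width: 0.0006
gripper_force: 6.2
```

```bash
python3 -m jog '[[-1,[0,-2,0.5],0],[-1,[0,-6,0.5],0],[-1,[0,-12,0.5],0],[-1,[0,-18,0.5],0],[-1,[0,-24,0.5],0],[-1,[0,-30,0.5],0],[-1,[0,-36,0.5],0],[-1,[0,-42,0.5],0],[-1,[0,-48,0.5],0],[-1,[0,-54,0.5],0],[-1,[0,-58,0.5],0],[-1,[0,-60,0.5],0],[-1,[0,-60,0.5],0]]'
python3 - <<'E'
from h import *
f=optics.grab_frame("wrist"); save(f,"pics/w2.png"); np.save("w.npy",f,allow_pickle=True)
E
```

```text
t: 5.9
eef_pos: [0.5787, -0.0449, 0.0607]
ee_rot: [-3.141, 0.002, -3.049]
force: [-3.5, -0.7, 14.2]
width: 0.0008
gripper_force: 7.3
```

View pics/w2.png

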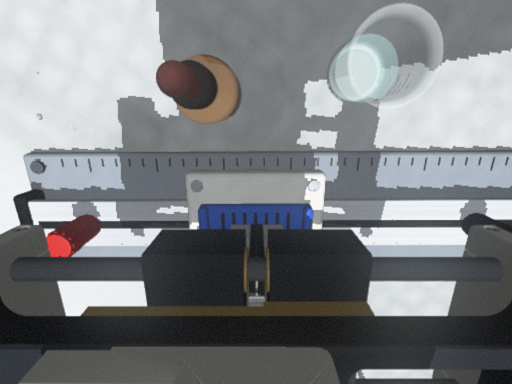

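The carriage is following: its white block spans columns 187–325, centred on the fingers at 257, and the red pin is at about (75,235). About 67 mm are left.

```bash
python3 -m jog '[[-1,[0,-2,0],0],[-1,[0,-6,0],0],[-1,[0,-12,0],0],[-1,[0,-18,0],0],[-1,[0,-24,0],0],[-1,[0,-30,0],0],[-1,[0,-36,0],0],[-1,[0,-42,0],0],[-1,[0,-48,0],0],[-1,[0,-53,0],0],[-1,[0,-57,0],0],[-1,[0,-60,0],0],[-1,[0,-62,0],0],[-1,[0,-62,0],0]]'
python3 -m jog '[[-1,[0,-1,0],0],[-1,[0,-2,0],0],[-1,[0,-3,0],0],[-1,[0,-4,0],0],[-1,[0,-4,0],0]]'
```

```text
t: 7.7
eef_pos: [0.5847, -0.1067, 0.0607]
ee_rot: [-3.141, 0.003, -3.049]
force: [-3.0, -1.1, 14.2]
width: 0.0009
gripper_force: 6.6
t: 8.32
eef_pos: [0.585, -0.1105, 0.0607]
ee_rot: [-3.141, 0.003, -3.049]
force: [-2.9, -1.0, 13.3]
width: 0.0005
gripper_force: 6.7
```

```bash
python3 -m jog '[[-1,[0,-1,0],0],[-1,[0,-2,0],0],[-1,[0,-3,0],0],[-1,[0,-3,0],0]]'
python3 - <<'E'
from h import *
f=optics.grab_frame("wrist"); save(f,"pics/w3.png"); np.save("w.npy",f,allow_pickle=True)
E
```

```text
t: 8.82
eef_pos: [0.5853, -0.1128, 0.0607]
ee_rot: [3.142, 0.003, -3.049]
force: [-4.2, 4.7, 14.2]
width: 0.0004
gripper_force: 7.2
```

View pics/w3.png

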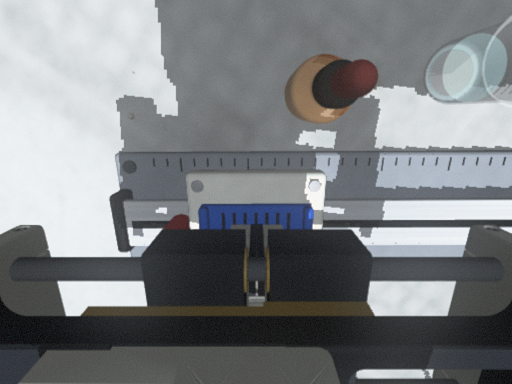

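The force along the rail jumped to 4.7 N at 53–54 mm from the pin, and the picture shows the red pin at (178,222) against the block's end. Next I lift straight up.

```bash
python3 -m jog '[[-1,[0,0,0],0],[-1,[0,0,0],0],[-1,[0,0,-1],0],[-1,[0,0,-2],0],[-1,[0,0,-3],0],[-1,[0,0,-4],0],[-1,[0,0,-5],0],[-1,[0,0,-6],0],[-1,[0,0,-8],0],[-1,[0,0,-12],0],[-1,[0,0,-25],0],[-1,[0,0,-50],0],[-1,[0,0,-80],0],[-1,[0,0,-100],0],[-1,[0,0,-100],0]]'
python3 - <<'E'
from h import *
f=optics.grab_frame("wrist"); save(f,"pics/w4.png"); h=cv2.cvtColor(f["color"],cv2.COLOR_RGB2HSV)
def cs(m,z):
    m[230:]=0; c=max(cv2.findContours(m,cv2.RETR_EXTERNAL,cv2.CHAIN_APPROX_NONE)[0],key=cv2.contourArea)
    P=np.array([ray(f,*p,z)[:2]*1000 for p in c[:,0]],np.float32); r=cv2.minAreaRect(P); print(r); return np.array(r[0])
a=cs(cv2.inRange(h,(105,130,40),(130,255,255)),.0525)
m=cv2.inRange(h,(0,150,90),(8,255,255))|cv2.inRange(h,(172,150,90),(180,255,255)); m[:160]=0
print(np.linalg.norm(a-cs(m,.06)))
E
```

```text
t: 10.75
eef_pos: [0.5853, -0.1134, 0.1611]
ee_rot: [-3.141, 0.004, -3.05]
force: [-0.2, 0.5, 0.5]
width: 0.0004
gripper_force: 0.0
((583.77001953125, -112.69837951660156), (44.09883117675781, 71.56845092773438), 5.291839122772217)
((590.3182373046875, -170.8415069580078), (11.130430221557617, 4.920261383056641), 30.886226654052734)
58.51070350522177
```

View pics/w4.png

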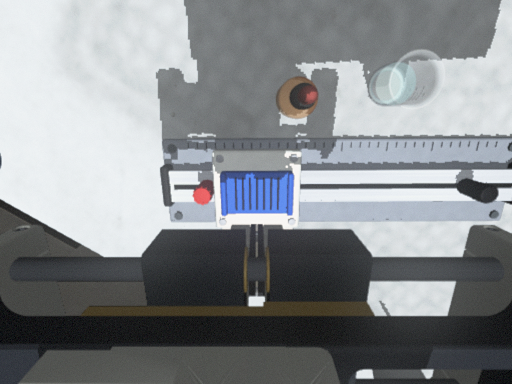

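Run:
```python
from h import *
f=optics.grab_frame("wrist"); h=cv2.cvtColor(f["color"],cv2.COLOR_RGB2HSV)
m=cv2.inRange(h,(0,150,120),(8,255,255))|cv2.inRange(h,(172,150,120),(180,255,255)); m[:170]=0; m[215:]=0; m[:,:180]=0;m[:,225:]=0
v,u=np.nonzero(m); print(u.min(),u.max(),v.min(),v.max(),len(u))
c=ray(f,(u.min()+u.max())/2,(v.min()+v.max())/2,.06)*1000; print(c,np.hypot(c[0]-583.8,c[1]+112.7))
```

```text
193 209 190 204 30
[ 588.42666375 -166.21121041   60.        ] 53.71085232399432
```

The distance is 53.7 mm (contact is at 54 mm), the pad is up and the arm is clear.

```bash
python3 -c "
from station import order
print(order.job_done())"
```

```text
the job is handed in; nothing more can be done
None
```

The job is handed in: the carriage rests against the red pin (pad centre measured 53.7 mm from the pin's axis), the pad was let up, and the arm stands clear; no verdict came back.

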